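# Flip the desk calculator over the ridge of its stand, keys out

## Task

The desk calculator has been put away on the left slope of the tent-shaped stand with its keys against the board. Flip it straight over the ridge, like turning a page, so that it rests on the ledge of the right slope, the side of the chair, with its keys and display facing out, display end still at the top. Leave the phone beside it where it is.

Things in the scene. Friction and masses are not known exactly. Their poses are not given: they have to be found in the camera images.
- calculator_center (a point): Centre of the calculator: grey slab 80 wide, 140 tall, 14 mm thick, 0.12 kg; keys and display on one face, battery cover and 4 feet on the other. Axes: x across, y up to the display edge, z out of the key face. Starts loose on the left slope, front or rear half, lower edge on the ledge, keys to the board; its top 55 mm stand free past the ridge, to be pinched there across the 14 mm.
- phone_center (a point): Centre of a black phone, 70 wide, 150 tall, 10 mm thick, small square camera block on its back. It leans on the left slope in the other half of the stand, about 124 mm from the calculator along the ridge. Same axes (y up its height, z out of the screen). Not to be moved.
- calc_stand: Tent-shaped aluminium stand, fixed to the desk. Origin on the desk top under the middle of the ridge; x level, across the ridge, from the right slope to the left one; y along the ridge, roughly towards the robot (ridge 250 mm long, 79.5 mm high); z up. Both slopes fall from the ridge at 55 degrees from level; 85 mm down each, a ledge 22 mm deep stands square out of the slope.
- right_ledge (a point): Middle of the inner corner between right slope and right ledge, at x = -49, z = 10 mm of the stand (the ledge's outer edge: x = -67, z = 22 mm); axes as the stand's. Fully home, the calculator has its lower edge in this corner and its back flat on the slope, its centre 34.5 mm further in x and 61 mm higher than this point (x = -14, z = 71 mm of the stand).

How it is judged (in metres and radians):
At the end, for the whole second after the job is handed in: The calculator rests on the right ledge, centre within about 12 mm of fully home across and in height, all of it on the stand, key face out and up and within 10 degrees of the slope, square to the ridge within 10 degrees, display end at the top; the phone within 20 mm of its start (x of calculator_center in the frame of calc_stand between -0.0293 and -0.0023 m and z of calculator_center in the frame of calc_stand between 0.0592 and 0.0832 m and y of calculator_center in the frame of calc_stand between -0.09 and 0.09 m and angle between calculator_center's own z axis and vertical between 0.785 and 1.135 rad and angle between calculator_center's own y axis and vertical below 0.8 rad and angle between the x axis of calculator_center and the y axis of calc_stand, either way round below 0.175 rad and distance of phone_center from where it was at the start of the episode below 0.02 m); the robot touches nothing.
It fails at once if the phone is knocked over or shifted by more than 30 mm (distance of phone_center from where it was at the start of the episode above 0.03 m).
It also fails if it takes over 38 s, if anything falls off the work surface, if the arm or the gripper's body presses on something with over 40 N, if the wrist force passes 120 N, or if a joint passes its speed limit or range.

## Robot

A 6-joint arm with a two-finger parallel gripper is mounted at the origin on a cart in front of the work surface, level with it; the furniture and walls round the work are solid. World frame = base frame: x ahead of the robot, y to its left, z up, the work surface at z = 0. Lengths are in mm, angles in rad, forces in N, time in s.
With the tool pointing down it reaches from about 400 to 925 mm from the base axis. Payload 12.5 kg.
Tool frame: the origin (TCP) lies midway between the tips of the shut fingers; the grasp point (between the pads) lies 19 mm behind it (bot.pinch_z is the z of the grasp point in the tool frame, in mm); z points along the fingers, y is the line along which they close (so a half turn about z gives the same grasp; the last joint's range is limited). The gripper opens to 95 mm and grips with 3 to 60 N. Pads are 20 mm wide; open, the fingers measure 119 mm over their backs; the gripper's body (75 mm by 180 mm) begins 59 mm behind the grasp point.
Start: joints at [-1.419, 0.491, 1.559, -0, 1.092, -0.106], TCP at [159.369, -604.358, 214.661] pointing down, gripper open.
Joint ranges: [-3.1, 3.1], [-0.84, 2.19], [0.05, 2.79], [-1.13, 4.28], [0.06, 2.93], [-2.69, 2.69]. Speed limits (rad/s): [2.22, 2.22, 2.79, 3.14, 3.14, 3.14].

## Interface

Orientations are given as a rotation vector (axis times angle).
In Python, from bench import bot gives the robot as it stands.
- The arm moves only by the shell command python3 -m pendant 'ROWS' [FORCE]. ROWS is a JSON object of lists of equal length, an entry for each row: "slide": the shift along the tool's x, y, z each as a share of 150 mm, from -1 to 1, a list of three; "twist": the turn about the tool's z as a share of pi/2 rad, from -1 to 1; "gripper": the finger opening in mm, from 0 to 95.1. A call has 1 to 20 rows; each row shifts and turns the commanded pose from where the row before left it, along the tool's axes as they then stand; what a row does not reach is not made up. A row lasts 1/8 s, in which the tool goes at most 62.5 mm and 10.7 degrees, less where a joint would pass 70% of its speed; a pose out of reach is approached as far as the arm can. A call with a number of a shift or a turn outside -1 to 1 is refused whole. A call with a gripper value outside its range is refused whole. The fingers move at their own pace and stop on an object; FORCE is the grip in N (left out, the last holds). Time passes only in rows, so rows that do not move let the fingers close. It gives the time, the measured TCP pose, the force, the opening and the grip force at its end, in the units of the state.
- bot.state(): the state, without advancing time (a new reading comes with each control period).
- bot.snapshot(name): name is "scene" or "top"; returns a dict with "pixels" (480x640x3 uint8, red, green, blue), "z_map" (480x640 float32, mm along the optical axis (not along the pixel's ray), 0 where there is no reading), "camera_matrix" (3x3 intrinsics, pixels), "k1" (the pictures are not rectified: a ray, as slopes to the right and down, at radius r is drawn at 1 + k1 r^2 times it, then the intrinsics apply), "rvec" (rotation vector, rad) and "tvec" (3), from world to camera coordinates, as OpenCV has them. Camera axes: x right, y down, z forward; pixel columns grow to the right and rows downward; lengths in mm; the calibration is good to about 2 mm. A picture is of the moment at which its call begins.
- bot.job_done(): hands the job in; it is judged then, once.
Trained networks look in a picture, given as the dict that the camera call returned (one of the last four; its "shot" number tells which), for a name from the list of things; names that differ only in an ending like _2 or _b are one class to them, and where a whole thing is asked for, a point or a joint stands for the part that bears it (a point fixed in the world has none). Each returns a list of dicts, best first, with "conf" (0 to 1); they miss things now and then, are a little off and sometimes report something else, mostly with a low value. They report only what shows in the picture. A call takes as long as a camera call.
- bot.recognise(thing, picture): "position" ([x, y, z] in mm, in the coordinates of the camera as it stood for that picture, good to about 4 mm: the middle of the surface that is visible of it).
- bot.cut_out(thing, picture): "mask" (480x640 bool, what is visible of it).
The state is a dict: "clock": time; "q": joint angles; "joint_vel": joint speeds; "tau": joint torques, N m; "eef_pos": TCP position; "tool_rot": TCP orientation; "ft_force": force on the tool from outside, world axes, zero at the start; "torque": the same for the moment, N m; "opening": finger opening in mm; "grasp_force": force on a finger pad.
Only numpy, scipy, OpenCV 4.12 (cv2) and the standard library are available. Lean on these libraries where they do the work, as an engineer would, in place of code of your own. Each camera call takes 0.05 s, during which the arm holds its last target. There are 200 camera calls.

## Working session

There is one attempt and no reset: what is moved stays moved. The work goes in short steps, Python scripts to look and compute and a shell command to move; the robot and the scene stay as the last step left them, time stands still between calls to the robot, and variables do not carry over. Pictures are saved under pics/ and viewed, at most 10 in all, crops included, and the job is handed in when it is done.

```bash
mkdir -p pics; ls; cat > h.py <<'E'
import numpy as np,cv2
from bench import bot
def w2c(p): return cv2.Rodrigues(np.array(p['rvec'],float))[0],np.array(p['tvec'],float).ravel()
def c2w(p,c):
    R,t=w2c(p); return (np.atleast_2d(c)-t)@R
def cloud(p,mask=None):
    z=p['z_map']; m=z>0
    if mask is not None: m=m&mask
    v,u=np.nonzero(m); K=np.array(p['camera_matrix'],float)
    n=cv2.undistortPoints(np.stack([u,v],1).astype(float)[:,None],K,np.array([p['k1'],0,0,0.]))[:,0]
    d=z[v,u].astype(float)
    return c2w(p,np.c_[n*d[:,None],d]),np.c_[u,v]
def save(p,name): cv2.imwrite('pics/'+name,p['pixels'][:,:,::-1])
E
python3 - <<'E'
from h import *
print(bot.state(),bot.pinch_z)
for n in('scene','top'):
    p=bot.snapshot(n); save(p,n+'0.png')
    for t in('calculator_center','phone_center','calc_stand'):
        for r in bot.recognise(t,p)[:2]: print(n,t,r['conf'],c2w(p,r['position']).round(1))
        for r in bot.cut_out(t,p)[:1]:
            P,_=cloud(p,r['mask']); 
            print(' mask',r['conf'],r['mask'].sum(),P.mean(0).round(1),P.min(0).round(1),P.max(0).round(1))
E
```

```text
pics
{'clock': 0.0, 'q': array([-1.41864835e+00,  4.91563612e-01,  1.55947344e+00, -3.12592943e-05,
        1.09171482e+00, -1.05637223e-01]), 'joint_vel': array([-0.00023519,  0.00075403, -0.00095413, -0.00042073,  0.00054421,
        0.00076127]), 'tau': array([-3.65790336e-03, -6.12653446e+01, -2.58188331e+01,  6.92856289e-02,
        4.81658068e-02, -7.83785026e-05]), 'eef_pos': array([ 159.28963744, -604.09105339,  214.05097724]), 'tool_rot': array([-3.11438108e+00, -4.03681366e-01,  8.58592607e-05]), 'ft_force': array([-1.08056032, -0.20417268,  0.41601019]), 'torque': array([0.00330452, 0.02533161, 0.03423957]), 'grasp_force': 0.0, 'opening': 94.84199986846212} -18.8
scene calculator_center 0.83 [[493.5 -12.  131.7]]
 mask 0.79 677 [494.1  -8.2 121.1] [459.6 -27.   24.2] [538.2  65.  134.7]
scene phone_center 0.7 [[600.6 -39.  132. ]]
 mask 0.75 10613 [552.9 -20.8  38.6] [428.6 -89.   -3.3] [733.7 102.6 133.2]
scene calc_stand 0.91 [[552.1 -26.   33.1]]
 mask 0.71 10650 [553.  -20.9  38.6] [430.1 -89.5  -3.3] [733.7  87.7 139.1]
top calculator_center 0.64 [[506.2  17.7  93.9]]
 mask 0.89 2587 [505.8  20.7  90.2] [461.4 -24.   19.3] [552.3  73.5 137.1]
top phone_center 0.74 [[627.2  -6.3  98.3]]
 mask 0.74 2185 [627.4  -5.7  90.2] [588.9 -50.8  14.3] [682.2  45.3 142.2]
top calc_stand 0.59 [[563.6 -21.   23.3]]
 mask 0.8 7591 [555.2 -11.1  31.9] [433.1 -86.5  -1.4] [706.8  85.9 128.6]
```

View pics/scene0.png

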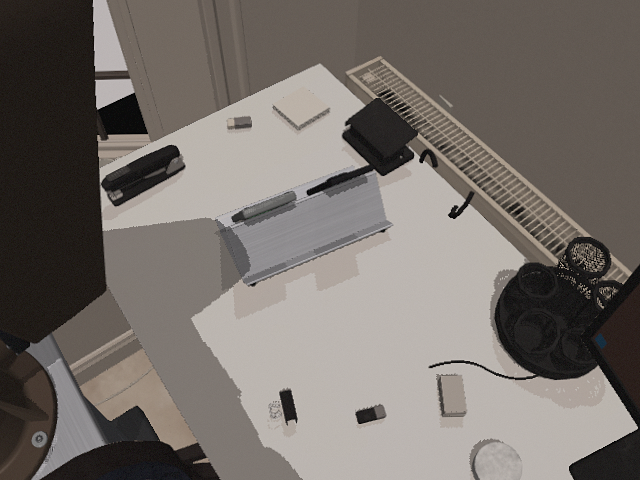

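View pics/top0.png

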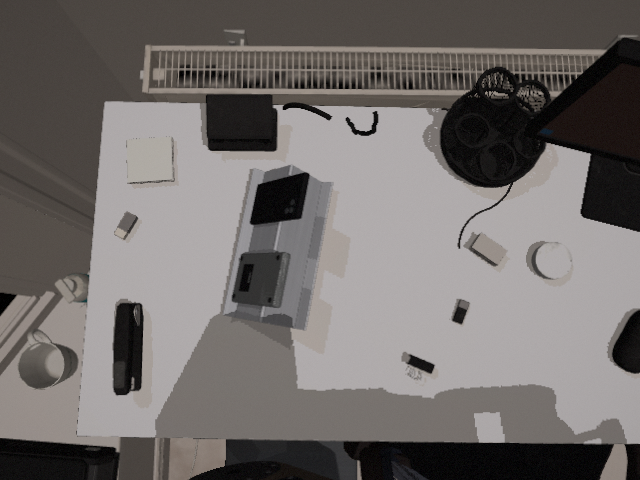

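The scene view shows the stand from its right slope, with the calculator's top past the ridge at about (265,207) and the phone's at (340,180). In the top view the calculator's back is at (262,278), which is the half nearer the robot, and the phone is at (280,198). I'll fit the planes next.

```bash
python3 - <<'E'
from h import *
import json
p=bot.snapshot('top'); s=bot.snapshot('scene')
def plane(P):
    for _ in range(6):
        c=P.mean(0); n=np.linalg.svd(P-c,full_matrices=False)[2][2]; n*=np.sign(n[2])
        d=abs((P-c)@n); P=P[d<max(3,2*np.median(d))]
    return c,n,P
for t in('calculator_center','phone_center'):
    r=bot.cut_out(t,p)[0]; m=cv2.erode(r['mask'].astype(np.uint8),np.ones((5,5)))>0
    P,_=cloud(p,m); c,n,Q=plane(P)
    (rc,(w,h),a)=cv2.minAreaRect(cloud(p,r['mask'])[0][:,:2].astype(np.float32))
    print(t,'c',c.round(1),'n',n.round(3),'tilt',np.degrees(np.arccos(n[2])).round(1),'az',np.degrees(np.arctan2(n[1],n[0])).round(1),len(Q))
    b=cloud(p,r['mask'])[0]; b=b[abs((b-c)@n)<4]
    u=np.cross([0,0,1],n);u/=np.linalg.norm(u); v=np.cross(n,u)
    print('  across',np.percentile((b-c)@u,[1,99]).round(1),'up',np.percentile((b-c)@v,[1,99]).round(1),'u',u.round(3),'v',v.round(3))
# right slope from scene
P=np.r_[cloud(s)[0]]
k=(P[:,0]>440)&(P[:,0]<690)&(abs(P[:,1]+15)<110)&(P[:,2]>25)&(P[:,2]<72)
# stand slope right : normal towards -y
ns=[]
Q=P[k]; best=None
rng=np.random.default_rng(0)
for _ in range(600):
    a=Q[rng.choice(len(Q),3,False)]; n=np.cross(a[1]-a[0],a[2]-a[0]); L=np.linalg.norm(n)
    if L<500: continue
    n/=L; n*=np.sign(n[2])
    if n[1]>-.5: continue
    g=abs((Q-a[0])@n)<2.5
    if best is None or g.sum()>best.sum(): best=g
c,n,R=plane(Q[best]); print('right slope c',c.round(1),'n',n.round(3),'tilt',np.degrees(np.arccos(n[2])).round(1),'az',np.degrees(np.arctan2(n[1],n[0])).round(1),len(R))
h=n[:2]/np.linalg.norm(n[:2]); X=-h; Y=np.array([-X[1],X[0]])
# ridge: plane at z=79.5
x0=c[:2]@X+(79.5-c[2])*(-n[2])/(np.linalg.norm(n[:2])*-1)
e=np.percentile(R[:,:2]@Y,[0.5,99.5]); print('X',X.round(3),'Y',Y.round(3),'ridge X-offset',round(x0,1),'Y ext',e.round(1))
E
```

```text
calculator_center c [505.8  23.4  87.8] n [0.145 0.809 0.569] tilt 55.3 az 79.9 2004
  across [-39.5  38.2] up [-78.7  57.6] u [-0.984  0.176  0.   ] v [-0.1   -0.56   0.822]
phone_center c [628.   -4.9  90.1] n [0.153 0.812 0.563] tilt 55.8 az 79.3 1665
  across [-34.6  33. ] up [-81.3  62.2] u [-0.983  0.185  0.   ] v [-0.104 -0.553  0.827]
right slope c [557.8 -21.6  48.9] n [-0.146 -0.803  0.578] tilt 54.7 az -100.3 4972
X [0.179 0.984] Y [-0.984  0.179] ridge X-offset 100.3 Y ext [-678.2 -433.6]
```

```bash
python3 -m pendant '{"slide":[[0,0,-0.05],[0,0,-0.05],[0,0,0],[0,0,0],[0.095,-0.273,0],[0.095,-0.273,0],[0.095,-0.273,0],[0.095,-0.273,0],[0.095,-0.273,0],[0.095,-0.273,0],[0.095,-0.273,0],[0.095,-0.273,0],[0.095,-0.273,0],[0.095,-0.273,0],[0.095,-0.273,0],[0.095,-0.273,0],[0.095,-0.273,0],[0.095,-0.273,0],[0.095,-0.273,0],[0.095,-0.273,0]],"twist":[0.07,0.07,0.07,0.07,0,0,0,0,0,0,0,0,0,0,0,0,0,0,0,0],"gripper":[95,95,95,95,95,95,95,95,95,95,95,95,95,95,95,95,95,95,95,95]}' 3
cat >> h.py <<'E'
O=np.array([565,-.8,0]); X=np.array([.179,.984,0]); Y=np.array([-.984,.179,0])
def st(p): d=np.asarray(p,float)-O; return np.stack([d@X,d@Y,np.asarray(p)[...,2]],-1)
def rep():
    s=bot.state(); R=cv2.Rodrigues(s['tool_rot'])[0]
    print('t',round(s['clock'],2),'tcp',s['eef_pos'].round(1),'stand',st(s['eef_pos']).round(1),'toolY in stand',(R[:,1]@X).round(3),(R[:,1]@Y).round(3),'zz',R[2,2].round(3),'F',s['ft_force'].round(1),'T',s['torque'].round(2),'open',round(s['opening'],1),'grip',round(s['grasp_force'],1))
E
python3 -c 'from h import *;rep()'
```

```text
clock: 3.4
eef_pos: [502.8, 0.1, 229.8]
tool_rot: [3.128, -0.285, 0.001]
ft_force: [-0.4, 0.4, -0.4]
opening: 95.1
grasp_force: 0.0
t 3.4 tcp [5.028e+02 1.000e-01 2.298e+02] stand [-10.2  61.3 229.8] toolY in stand -1.0 0.002 zz -1.0 F [-0.4  0.4 -0.4] T [ 0.07 -0.    0.03] open 95.1 grip 0.0
```

```bash
python3 -m pendant '{"slide":[[0,0,0.14],[0,0,0.14],[0,0,0.14],[0,0,0.14],[0,0,0.14],[0,0,0.12],[0,0,0.1],[0,0,0],[0,0,0],[0,0,0],[0,0,0],[0,0,0]],"twist":[0,0,0,0,0,0,0,0,0,0,0,0],"gripper":[95,95,95,95,95,95,95,95,50,50,50,50]}' 4
python3 - <<'E'
from h import *
rep(); p=bot.snapshot('scene'); cv2.imwrite('pics/a.png',cv2.resize(p['pixels'][150:310,160:420,::-1],None,fx=3,fy=3))
E
```

```text
clock: 4.9
eef_pos: [502.3, -1.3, 91.8]
tool_rot: [3.128, -0.286, 0.001]
ft_force: [-0.4, -0.5, -0.1]
opening: 60.5
grasp_force: 0.0
t 4.9 tcp [502.3  -1.3  91.8] stand [-11.7  61.6  91.8] toolY in stand -1.0 0.002 zz -1.0 F [-0.4 -0.5 -0.1] T [0.03 0.01 0.04] open 60.5 grip 0.0
```

View pics/a.png

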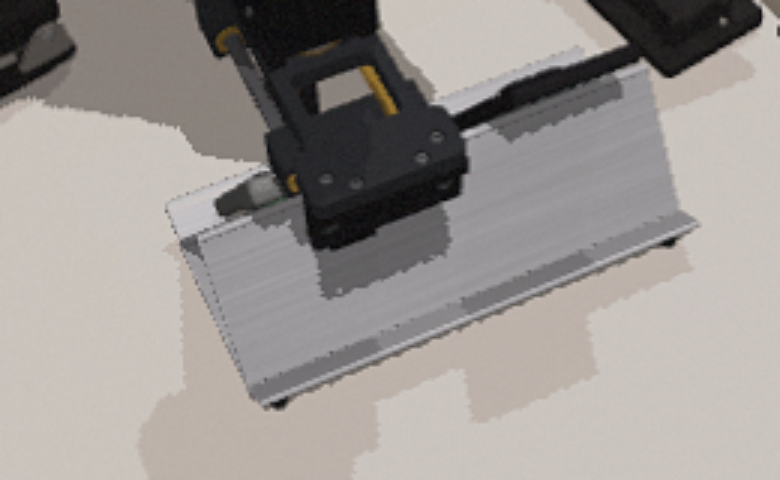

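The gripper's body is over the near half of the stand at about (385,190) in the crop. It is clear of the phone at (560,85). The fingers themselves are hidden behind the body. I'll keep closing gently.

```bash
python3 -m pendant '{"slide":[[0,0,0],[0,0,0],[0,0,0],[0,0,0]],"twist":[0,0,0,0],"gripper":[12,12,12,12]}' 4
python3 -c 'from h import *;rep()'
```

```text
clock: 5.45
eef_pos: [502.2, -1.1, 91.7]
tool_rot: [-3.128, 0.286, -0.0]
ft_force: [0.3, 4.1, 2.2]
opening: 40.6
grasp_force: 3.6
t 5.45 tcp [502.2  -1.1  91.7] stand [-11.5  61.7  91.7] toolY in stand -1.0 0.002 zz -1.0 F [0.3 4.1 2.2] T [ 0.82 -0.07  0.04] open 40.6 grip 3.6
```

```bash
python3 -m pendant '{"slide":[[0,0,-0.03],[0,0,-0.05],[0,0,-0.07],[0,0,-0.07],[0,0,-0.07],[0,0,-0.07],[0,0,-0.07],[0,0,-0.07],[0,0,-0.07],[0,0,-0.07],[0,0,-0.07],[0,0,-0.07]],"twist":[0,0,0,0,0,0,0,0,0,0,0,0],"gripper":[5,5,5,5,5,5,5,5,5,5,5,5]}' 6
python3 - <<'E'
from h import *
rep(); p=bot.snapshot('scene'); cv2.imwrite('pics/b.png',cv2.resize(p['pixels'][90:310,160:420,::-1],None,fx=2.7,fy=2.7))
E
```

```text
clock: 6.95
eef_pos: [502.1, -1.3, 209.3]
tool_rot: [3.128, -0.285, -0.0]
ft_force: [-0.3, -0.7, -0.7]
opening: 14.1
grasp_force: 6.0
t 6.95 tcp [502.1  -1.3 209.3] stand [-11.8  61.8 209.3] toolY in stand -1.0 0.002 zz -1.0 F [-0.3 -0.7 -0.7] T [-0.02  0.04 -0.02] open 14.1 grip 6.0
```

View pics/b.png

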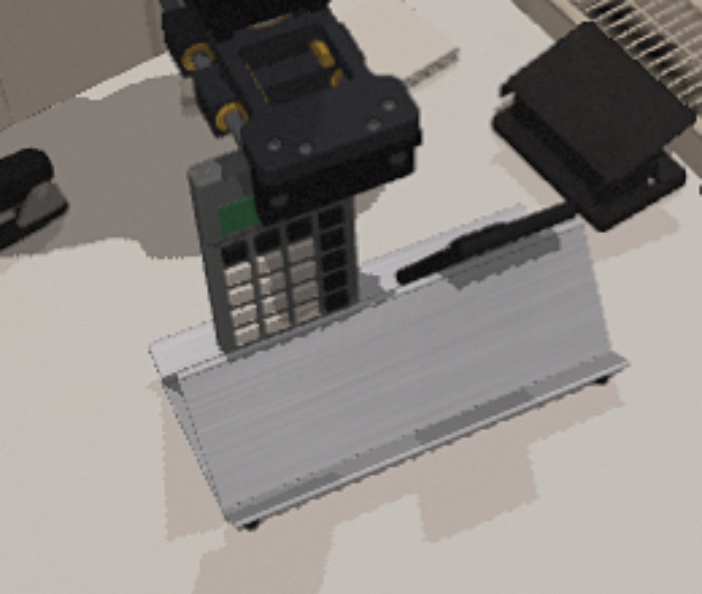

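The calculator hangs upright with its keys facing the right slope, display at (235,215) in the crop and lower edge at about (235,350), right by the ridge. I'll lift it a little more and measure the hang.

```bash
python3 -m pendant '{"slide":[[0,0,-0.1],[0,0,-0.1],[0,0,0]],"twist":[0,0,0],"gripper":[5,5,5]}' 10
cat >> h.py <<'E'
def calc():
    for n in('scene','top'):
        p=bot.snapshot(n)
        for t in('calculator_center','phone_center'):
            for r in bot.cut_out(t,p)[:1]:
                P=cloud(p,r['mask'])[0]
                if len(P)<50: continue
                m=np.median(P,0); P=P[np.linalg.norm(P-m,axis=1)<110]
                for _ in range(6):
                    c=P.mean(0); nn=np.linalg.svd(P-c,full_matrices=False)[2][2]; d=abs((P-c)@nn); P=P[d<max(3,2*np.median(d))]
                nn=nn*np.sign(nn[2]); S=st(P)
                print(n,t,round(r['conf'],2),len(P),'c',S.mean(0).round(1),'n',np.round([nn@X,nn@Y,nn[2]],3),'lo',np.percentile(S,1,0).round(1),'hi',np.percentile(S,99,0).round(1))
    return p
E
python3 -c 'from h import *;rep();calc()'
```

```text
clock: 7.38
eef_pos: [502.7, -1.3, 239.9]
tool_rot: [3.128, -0.285, 0.004]
ft_force: [0.1, -0.7, -1.4]
opening: 13.9
grasp_force: 10.0
t 7.38 tcp [502.7  -1.3 239.9] stand [-11.6  61.2 239.9] toolY in stand -1.0 0.002 zz -1.0 F [ 0.1 -0.7 -1.4] T [ 0.09  0.05 -0.01] open 13.9 grip 10.0
scene calculator_center 0.76 2926 c [-17.1  68.  194.4] n [ 1.    -0.007  0.009] lo [-19.6  24.5 133. ] hi [-14.1 101.4 269. ]
scene phone_center 0.64 449 c [-22.8 -52.6 121.1] n [ 0.845 -0.017  0.535] lo [-35.7 -95.1  47.7] hi [ 27.  -26.1 139.3]
```

```bash
python3 -m pendant '{"slide":[[0,0.07,0],[0,0.1,0],[0,0.1,0],[0,0.007,0],[0,0,0.1],[0,0,0.1],[0,0,0.1],[0,0,0.1],[0,0,0.1],[0,0,0.1],[0,0,0.08],[0,0,0.06],[0,0,0]],"twist":[0,0,0,0,0,0,0,0,0,0,0,0,0],"gripper":[5,5,5,5,5,5,5,5,5,5,5,5,5]}' 10
python3 - <<'E'
from h import *
rep(); calc(); p=bot.snapshot('scene'); cv2.imwrite('pics/c.png',cv2.resize(p['pixels'][90:310,160:420,::-1],None,fx=2.7,fy=2.7))
E
```

```text
clock: 9.3
eef_pos: [494.6, -42.0, 127.1]
tool_rot: [-3.128, 0.285, 0.001]
ft_force: [0.5, 1.0, -0.3]
opening: 14.1
grasp_force: 10.0
t 9.3 tcp [494.6 -42.  127.1] stand [-53.1  61.9 127.1] toolY in stand -1.0 0.002 zz -1.0 F [ 0.5  1.  -0.3] T [0.08 0.03 0.03] open 14.1 grip 10.0
scene calculator_center 0.58 1671 c [-58.8  73.3  78.8] n [ 1.    -0.012  0.015] lo [-61.3  24.7  20.6] hi [-55.8 102.4 157.2]
scene phone_center 0.85 419 c [-25.2 -53.5 125.4] n [ 0.829 -0.008  0.56 ] lo [-35.9 -96.   64.1] hi [ 19.1 -28.4 139.7]
top phone_center 0.98 1206 c [  4.2 -76.   94.3] n [ 0.824 -0.014  0.567] lo [-29.7 -98.2  20.3] hi [ 54.7 -45.3 140.3]
```

View pics/c.png

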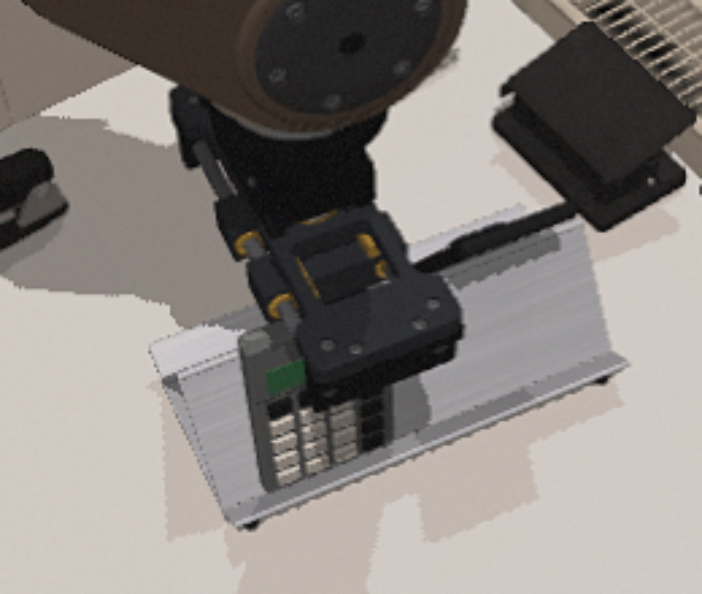

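The calculator is upright over the right ledge. Its lower edge is at about (320,470) in the crop, roughly 3 mm above the ledge. Next I'll set it down and loosen the grip while following with the outer finger.

```bash
python3 -m pendant '{"slide":[[0,0,0.015],[0,0,0.01],[0,-0.01,0],[0,-0.015,0],[0,-0.02,0],[0,-0.02,0],[0,-0.02,0],[0,-0.02,0],[0,-0.02,0],[0,-0.02,0]],"twist":[0,0,0,0,0,0,0,0,0,0],"gripper":[5,5,17,20,24,28,32,36,40,44]}'
python3 -c 'from h import *;rep();calc()'
```

```text
clock: 10.9
eef_pos: [498.7, -20.5, 123.9]
tool_rot: [3.129, -0.286, 0.0]
ft_force: [0.0, 0.9, 0.4]
opening: 42.8
grasp_force: 0.0
t 10.9 tcp [498.7 -20.5 123.9] stand [-31.3  61.7 123.9] toolY in stand -1.0 0.002 zz -1.0 F [0.  0.9 0.4] T [ 0.04  0.04 -0.03] open 42.8 grip 0.0
scene calculator_center 0.86 2142 c [-52.8  68.7  77.6] n [-0.997  0.003  0.074] lo [-58.7  24.4  19.6] hi [-45.9 101.5 155.2]
scene phone_center 0.88 362 c [-28.2 -57.  129.1] n [ 0.863 -0.027  0.505] lo [-35.6 -96.   76.7] hi [  2.  -28.4 139.6]
top phone_center 0.97 1214 c [  6.4 -72.2  91.2] n [ 0.824 -0.027  0.566] lo [-29.4 -97.9  20.8] hi [ 54.7 -43.6 140.5]
```

```bash
python3 -m pendant '{"slide":[[0,-0.025,0.01],[0,-0.025,0.01],[0,-0.025,0.01],[0,-0.025,0.01],[0,-0.025,0.01],[0,-0.025,0.012],[0,-0.025,0.012],[0,-0.025,0.012],[0,-0.025,0.012],[0,-0.025,0.012]],"twist":[0,0,0,0,0,0,0,0,0,0],"gripper":[46,46,46,46,46,46,48,50,50,50]}'
python3 -c 'from h import *;rep();calc()'
```

```text
clock: 12.45
eef_pos: [505.4, 16.4, 107.2]
tool_rot: [3.128, -0.286, -0.0]
ft_force: [0.1, 0.7, -0.5]
opening: 50.0
grasp_force: 0.0
t 12.45 tcp [505.4  16.4 107.2] stand [  6.2  61.7 107.2] toolY in stand -1.0 0.002 zz -1.0 F [ 0.1  0.7 -0.5] T [0.07 0.03 0.04] open 50.0 grip 0.0
scene calculator_center 0.93 2844 c [-27.8  68.3  63.7] n [-0.838  0.004  0.546] lo [-57.1  24.   17.5] hi [ 16.3 101.7 131.1]
scene phone_center 0.67 452 c [-22.4 -53.8 120. ] n [ 0.851 -0.03   0.524] lo [-35.7 -95.6  47.4] hi [ 25.6 -28.4 139.5]
top phone_center 0.89 1271 c [  7.5 -74.5  89.6] n [ 0.824 -0.005  0.566] lo [-29.2 -96.9  22.6] hi [ 53.3 -49.6 140.6]
```

```bash
python3 -m pendant '{"slide":[[0,-0.03,0],[0,-0.03,0],[0,-0.03,0],[0,-0.02,0],[0,-0.015,0],[0,-0.01,0],[0,0,0]],"twist":[0,0,0,0,0,0,0],"gripper":[50,50,50,50,50,50,50]}'
python3 -c 'from h import *;rep();calc()'
```

```text
clock: 13.62
eef_pos: [509.1, 36.1, 107.4]
tool_rot: [3.129, -0.285, 0.0]
ft_force: [0.5, -0.0, -0.3]
opening: 50.1
grasp_force: 0.0
t 13.62 tcp [509.1  36.1 107.4] stand [ 26.3  61.6 107.4] toolY in stand -1.0 0.002 zz -1.0 F [ 0.5 -0.  -0.3] T [ 0.03  0.03 -0.03] open 50.1 grip 0.0
scene calculator_center 0.6 3291 c [-25.5  65.9  69.3] n [-0.804 -0.     0.595] lo [-60.7  23.9  20.9] hi [ 19.  101.4 129.2]
scene phone_center 0.81 417 c [-23.1 -54.1 121.5] n [ 0.845 -0.038  0.533] lo [ -36.1 -102.1   48.3] hi [ 26.1 -28.5 139.6]
top calculator_center 0.91 257 c [-38.3  93.7  52.3] n [-0.753  0.315  0.577] lo [-58.9  85.   24.8] hi [-18.9 101.1  78.8]
top phone_center 0.6 1243 c [  2.  -73.   97.5] n [ 0.824 -0.004  0.567] lo [-29.7 -97.7  24.9] hi [ 51.7 -30.6 140.6]
```

```bash
python3 -m pendant '{"slide":[[0,0.02,0],[0,0.01,0],[0,0,0],[0,0,0],[0,0,-0.05],[0,0,-0.1],[0,0,-0.2],[0,0,-0.2],[0,0,-0.2],[0,0.3,-0.1],[0,0.3,0],[0,0.3,0],[0,0.3,0],[0,0.3,0],[0,0.3,0],[0,0,0]],"twist":[0,0,0,0,0,0,0,0,0,0,0,0,0,0,0,0],"gripper":[60,70,80,90,90,90,90,90,90,90,90,90,90,90,90,90]}'
python3 - <<'E'
from h import *
rep(); calc(); p=bot.snapshot('scene'); cv2.imwrite('pics/d.png',cv2.resize(p['pixels'][90:310,160:420,::-1],None,fx=2.7,fy=2.7))
E
```

```text
clock: 15.92
eef_pos: [458.9, -236.2, 235.8]
tool_rot: [3.127, -0.29, 0.001]
ft_force: [-0.6, 0.5, -0.0]
opening: 90.2
grasp_force: 0.0
t 15.93 tcp [ 458.9 -236.2  235.8] stand [-250.6   62.3  235.8] toolY in stand -1.0 0.005 zz -1.0 F [-0.6  0.5 -0. ] T [ 0.01 -0.03  0.05] open 90.2 grip 0.0
scene calculator_center 0.9 3180 c [-25.1  69.7  70. ] n [-0.805  0.013  0.594] lo [-60.9  26.7  21. ] hi [ 18.4 101.5 128.1]
top calculator_center 0.85 2898 c [-15.7  61.9  83.3] n [-0.802 -0.003  0.597] lo [-59.4  22.8  23.3] hi [ 22.6 100.3 132.7]
top phone_center 0.58 1988 c [ 11.1 -63.6  84.1] n [0.826 0.003 0.564] lo [-29.3 -97.6  17.1] hi [ 56.4 -29.9 140.5]
```

View pics/d.png

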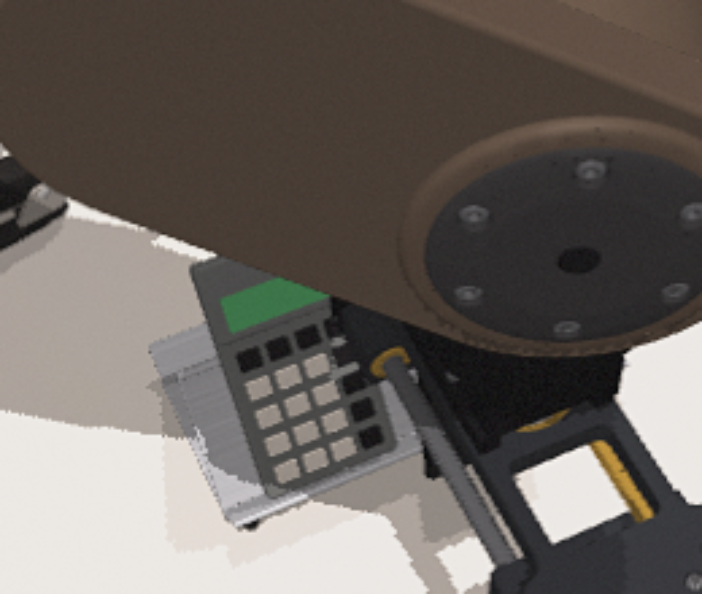

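The calculator rests on the right ledge with its keys facing out and the display at the top, at about (275,305) in the crop. Its top edge is within 3 mm of fully home, the tilt is within 2 degrees, and the phone has not moved.

```bash
python3 -c 'from bench import bot;print(bot.job_done())'
```

```text
the job is handed in; nothing more can be done
None
```

I flipped the calculator over the ridge onto the right ledge, keys out and display end at the top, left the phone where it was, and handed the job in at about 16 s; the verdict was not reported back.

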